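# Turn over the swage block and bed the tube in the groove that fits it

## Robot

A 6-joint arm with a two-finger parallel gripper is mounted at the origin on the work surface. World frame = base frame: x ahead of the robot, y to its left, z up, the work surface at z = 0. Lengths are in m, angles in degrees, forces in N, time in s.
With the tool pointing down it reaches from about 0.375 to 0.9 m from the base axis. Payload 3.1 kg.
Tool frame: the origin (TCP) lies midway between the tips of the shut fingers; the grasp point (between the pads) lies bot.hold_point_z behind it (bot.hold_point_z is the distance from the TCP to the grasp point, in m); z points along the fingers, y is the direction in which the jaws open and shut (so a half turn about z gives the same grasp; the last joint's range is limited). The gripper opens to 87 mm and grips with 3 to 60 N. Pads are 19 mm wide; open, the fingers measure 117 mm over their backs; the gripper's body (75 mm by 190 mm) begins 51 mm behind the grasp point.
Start: joints at [-81.675, 30.224, 82.088, -0, 67.689, -10.227], TCP at [0.199, -0.592, 0.223] pointing down, gripper open.
Joint ranges: [-176.69, 176.69], [-43.24, 126.21], [12.49, 139.97], [-82, 262], [0, 151.66], [-163.58, 163.58]. Speed limits (degrees/s): [159.86, 159.86, 180, 180, 180, 180].

## Interface

Orientations are given as a 3x3 rotation matrix whose columns are the frame's x, y, z axes.
In Python, from rig import bot, vision, hand_in gives the robot as it stands. The module is installed in compiled form; this text tells all that it offers.
- The arm moves only by the shell command python3 -m handwheel 'ROWS'. ROWS is JSON, a list of rows, each an object of numbers: "hand": the gripper's target within -1 to 1 (fully open at 1, half-way at 0, shut at -1); "dx", "dy", "dz": the shift along the world's x, y, z in cm; "wx", "wy", "wz": the turn, a rotation vector about the world's x, y, z in rad. In form: [{"hand": .., "dx": .., "dy": .., "dz": .., "wx": .., "wy": .., "wz": ..}, ...]. A call has 1 to 10 rows; each row shifts and turns the commanded pose from where the row before left it; what a row does not reach is not made up. A row lasts 1/10 s, in which the tool goes at most 50 mm and 8.59 degrees, less where a joint would pass 70% of its speed; a pose out of reach is approached as far as the arm can. A call with a gripper value outside its range is refused whole. The fingers move at their own pace and stop on an object; the grip force is fixed at half the most. Time passes only in rows, so rows that do not move let the fingers close. It gives the time, the measured TCP pose, the force and the opening at its end, in the units of the state.
- bot.read_state(): the state, without advancing time (a new reading comes with each control period).
- vision.capture(name): name is "side" or "top" or "wrist"; returns (picture, depth): 384x512x3 uint8, red, green, blue; 384x512 float32, m along the optical axis (not along the pixel's ray), 0 where there is no reading.
- vision.get_calibration(name): a dict with "fx", "fy", "cx", "cy" (pixels), "k1" (the pictures are not rectified: a ray, as slopes to the right and down, at radius r is drawn at 1 + k1 r^2 times it, then the intrinsics apply), "rvec" (rotation vector, rad) and "tvec" (3), from world to camera coordinates, as OpenCV has them. Camera axes: x right, y down, z forward; pixel columns grow to the right and rows downward; lengths in m; the calibration is good to about 2 mm. A picture is of the moment at which its call begins: read the wrist's pose just before it. get_calibration takes no time and is no camera call; for the wrist camera it gives the pose at the moment of the call.
- hand_in(): hands the job in, once; it reports no verdict.
The state is a dict: "time_s": time; "joint_positions": joint angles; "qvel": joint speeds; "tau": joint torques, N m; "position": TCP position; "tcp_rot": TCP orientation; "force": force on the tool from outside, world axes, zero at the start; "moment": the same for the moment, N m; "opening": opening from 0.0 (shut) to 1.0 (fully open).
Only numpy, scipy, OpenCV 4.12 (cv2) and the standard library are available. Lean on these libraries where they do the work, as an engineer would, in place of code of your own. Each camera call takes 0.05 s, during which the arm holds its last target.

## Task

Get the goldsmith's steel swage block ready to work on the brass tube that lies by itself on the robot's right of the bench plate: turn the block over so that its grooves face up, stand it flat in the middle of the steel plate, and then bed that tube in the one groove that fits it, its overhang about even at both ends. Set the block down by hand at every turn, never letting it drop or topple over freely, and leave the two spare tubes at the robot's far left, the file, the mallet and the jar alone.

Things in the scene. Friction and masses are not known exactly. Their poses are not given: they have to be found in the camera images.
- block_mid (a point): Centre of the swage block: plain steel, 50 (x) by 58 (y) by 34 mm (z), 0.7 kg. Three half-round grooves of different width run along its x in its -z face (face down at the start, seen as notches in the ends); +z face plain. x points 0.1 rad right to 0.6 rad left of the world's x. Gripped across its ends (50 mm) it can be rolled a quarter turn per grasp; it stands stably on a side, 58 mm tall on 34 mm.
- groove_small (a point): Mid-length point of the block's small groove, 9.5 mm wide and half as deep, which fits the 8 mm tube. It lies -19.9 mm along the block's y from its centre line and 0.8 mm inside the grooved face: where the axis of the right tube comes to rest, half sunk. Axes as the block's.
- groove_medium (a point): Mid-length point of the block's medium groove, 13.5 mm wide and half as deep, which fits the 12 mm tube. It lies -4.0 mm along the block's y from its centre line and 0.8 mm inside the grooved face: where the axis of the right tube comes to rest, half sunk. Axes as the block's.
- groove_large (a point): Mid-length point of the block's large groove, 17.5 mm wide and half as deep, which fits the 16 mm tube. It lies 15.9 mm along the block's y from its centre line and 0.8 mm inside the grooved face: where the axis of the right tube comes to rest, half sunk. Axes as the block's.
- plate_top (a point): Steel bench plate, dark, 110 mm square, 24 mm high with its rubber foot, fixed on the bench. The point is the centre of its top face; x and y along its edges.
- tube_small_mid (a point): Brass tube, 8 mm in diameter, 120 mm long, 25 g, lying level in its V-rest. The point is the middle of the tube; its x is the tube's axis. 38 mm of tube stands free beyond each end of the rest.
- rest_small: Fixed wooden V-rest, 44 mm long (its x, along the tube), 38 mm wide, 33 mm high, that holds the 8 mm tube at the start. Origin under its centre. Of the three like rests one stands on the robot's right of the plate (y below 0), two far left (y above 0.19); which one is on the right changes.
- tube_medium_mid (a point): Brass tube, 12 mm in diameter, 120 mm long, 38 g, lying level in its V-rest. The point is the middle of the tube; its x is the tube's axis. 38 mm of tube stands free beyond each end of the rest.
- rest_medium: Fixed wooden V-rest, 44 mm long (its x, along the tube), 38 mm wide, 33 mm high, that holds the 12 mm tube at the start. Origin under its centre. Of the three like rests one stands on the robot's right of the plate (y below 0), two far left (y above 0.19); which one is on the right changes.
- tube_large_mid (a point): Brass tube, 16 mm in diameter, 120 mm long, 52 g, lying level in its V-rest. The point is the middle of the tube; its x is the tube's axis. 38 mm of tube stands free beyond each end of the rest.
- rest_large: Fixed wooden V-rest, 44 mm long (its x, along the tube), 38 mm wide, 33 mm high, that holds the 16 mm tube at the start. Origin under its centre. Of the three like rests one stands on the robot's right of the plate (y below 0), two far left (y above 0.19); which one is on the right changes.
- file: Bystander: flat file 175 mm long with a wooden handle, lying on the bench. Origin where handle and blade meet, at bench height; x along the blade.
- mallet: Bystander: hide mallet, 190 mm long, 44 mm high, lying on the bench. Origin under the middle of its head; the handle runs to its -x.
- pickle_jar: Bystander: small glass jar with black cap, 56 mm in diameter, 70 mm high. Origin under its centre.

How it is judged (in metres and radians):
On the way:
1. the block stands flat in the middle of the plate, grooves up, let go (angle between block_mid's own z axis and vertical above 3.07 rad and horizontal distance between block_mid and plate_top below 0.03 m and height (world z) of block_mid between 0.038 and 0.044 m and contact force between the fingers and block below 0.3 N), for 0.2 s.
At the end, for the whole second after the job is handed in: Block flat on the plate, grooves up, within 30 mm of the plate's centre, let go, at rest; the tube from the right-hand rest fully down in the groove of its size (parallel within 0.06 rad, within 2 mm sideways and in depth, middle within 20 mm of the block's); the spare tubes in their rests (all of step 1 and ((world y of rest_small below 0 m and angle between the x axis of tube_small_mid and the x axis of block_mid, either way round below 0.06 rad and y of tube_small_mid in the frame of groove_small between -0.002 and 0.002 m and z of tube_small_mid in the frame of groove_small between -0.002 and 0.002 m and x of tube_small_mid in the frame of groove_small between -0.02 and 0.02 m) or (world y of rest_medium below 0 m and angle between the x axis of tube_medium_mid and the x axis of block_mid, either way round below 0.06 rad and y of tube_medium_mid in the frame of groove_medium between -0.002 and 0.002 m and z of tube_medium_mid in the frame of groove_medium between -0.002 and 0.002 m and x of tube_medium_mid in the frame of groove_medium between -0.02 and 0.02 m) or (world y of rest_large below 0 m and angle between the x axis of tube_large_mid and the x axis of block_mid, either way round below 0.06 rad and y of tube_large_mid in the frame of groove_large between -0.002 and 0.002 m and z of tube_large_mid in the frame of groove_large between -0.002 and 0.002 m and x of tube_large_mid in the frame of groove_large between -0.02 and 0.02 m)) and linear speed of block below 0.02 m/s); the robot touches nothing.
It fails at once if the block drops or topples freely (over 0.4 m/s with no finger on it) (linear speed of block above 0.4 m/s and contact force between the fingers and block below 0.3 N).
It fails at once if one of the two spare tubes is disturbed (more than 20 mm) ((world y of rest_small above 0 m and distance of tube_small_mid from where it was at the start of the episode above 0.02 m) or (world y of rest_medium above 0 m and distance of tube_medium_mid from where it was at the start of the episode above 0.02 m) or (world y of rest_large above 0 m and distance of tube_large_mid from where it was at the start of the episode above 0.02 m)).
It fails at once if the file is pushed away (more than 40 mm) (distance of file from where it was at the start of the episode above 0.04 m).
It fails at once if the mallet is pushed away (more than 40 mm) (distance of mallet from where it was at the start of the episode above 0.04 m).
It fails at once if the jar is pushed away (more than 40 mm) (distance of pickle_jar from where it was at the start of the episode above 0.04 m).
It also fails if it takes over 72 s, if anything falls off the work surface, if the arm or the gripper's body presses on something with over 40 N, if the wrist force passes 120 N, or if a joint passes its speed limit or range.

## Working session

There is one attempt and no reset: what is moved stays moved. The work goes in short steps, Python scripts to look and compute and a shell command to move; the robot and the scene stay as the last step left them, time stands still between calls to the robot, and variables do not carry over. Pictures are saved under pics/ and viewed, and the job is handed in when it is done.

```bash
mkdir -p pics; cat > h.py <<'E'
import numpy as np, cv2
from rig import bot, vision
def cal(n):
    c=vision.get_calibration(n); K=np.array([[c['fx'],0,c['cx']],[0,c['fy'],c['cy']],[0,0,1.]])
    R=cv2.Rodrigues(np.array(c['rvec'],float))[0]; t=np.array(c['tvec'],float).ravel()
    return c,K,R,t
def ray(C,uv):
    c,K,R,t=C; uv=np.atleast_2d(np.array(uv,float))
    p=(uv-[K[0,2],K[1,2]])/[K[0,0],K[1,1]]; q=p.copy()
    for _ in range(20): q=p/(1+c['k1']*(q**2).sum(1,keepdims=True))
    d=np.c_[q,np.ones(len(q))]@R
    return -R.T@t,d
def onplane(C,uv,z):
    o,d=ray(C,uv); return o+d*((z-o[2])/d[:,2])[:,None]
def proj(C,P):
    c,K,R,t=C; X=np.atleast_2d(P)@R.T+t; q=X[:,:2]/X[:,2:]
    q=q*(1+c['k1']*(q**2).sum(1,keepdims=True)); return q*[K[0,0],K[1,1]]+[K[0,2],K[1,2]]
def cloud(C,depth):
    c,K,R,t=C; v,u=np.mgrid[:384,:512]; uv=np.c_[u.ravel(),v.ravel()]
    o,d=ray(C,uv); return (o+d*depth.reshape(-1,1)).reshape(384,512,3)
def snap(n,f=None):
    C=cal(n); im,dp=vision.capture(n)
    if f: cv2.imwrite('pics/%s.png'%f,im[:,:,::-1]); np.savez('pics/%s.npz'%f,im=im,dp=dp)
    return C,im,dp
E
python3 - <<'E'
from h import *
for n in ['side','top','wrist']:
    C,im,dp=snap(n,n+'0'); print(n,C[0],(-C[2].T@C[3]).round(3))
s=bot.read_state(); print(s['time_s'],s['position'],s['tcp_rot'],s['opening'],bot.hold_point_z)
E
```

```text
side {'fx': 430.40683180055333, 'fy': 430.40683180055333, 'cx': 257.7494465088035, 'cy': 194.52523923547855, 'k1': -0.13294004620879737, 'rvec': array([ 0.37587075, -2.7225551 ,  1.29179004]), 'tvec': array([0.58194913, 0.13515385, 1.03042114])} [0.38  0.843 0.751]
top {'fx': 462.0306214790815, 'fy': 462.0306214790815, 'cx': 249.5116846383709, 'cy': 197.81340176477394, 'k1': -0.12470485441291568, 'rvec': array([ 2.09675187, -2.14739873,  0.16280674]), 'tvec': array([0.02526065, 0.60285265, 1.24581347])} [ 0.38  -0.012  1.331]
wrist {'fx': 315.02217842518087, 'fy': 315.02217842518087, 'cx': 252.9174588617845, 'cy': 192.80054716198072, 'k1': 0.010730833132428317, 'rvec': array([-2.35237266,  1.68918332,  0.24888629]), 'tvec': array([-0.6258249 , -0.03530869,  0.39175324])} [ 0.274 -0.569  0.385]
0.15 [ 0.19879235 -0.59196371  0.22179426] [[ 9.48034805e-01  3.18166527e-01 -2.62250088e-04]
 [ 3.18166526e-01 -9.48033476e-01  1.60956910e-03]
 [ 2.63489147e-04 -1.60936673e-03 -9.99998670e-01]] 1.000864264694868 0.0187
```

View pics/top0.png

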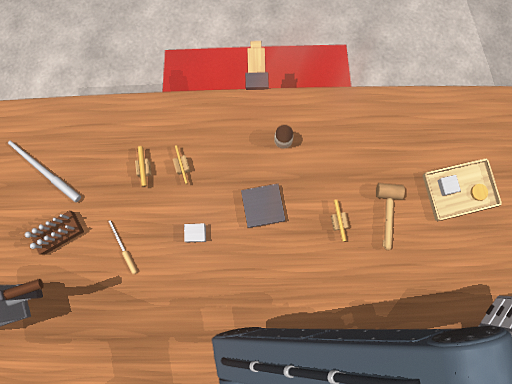

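View pics/side0.png

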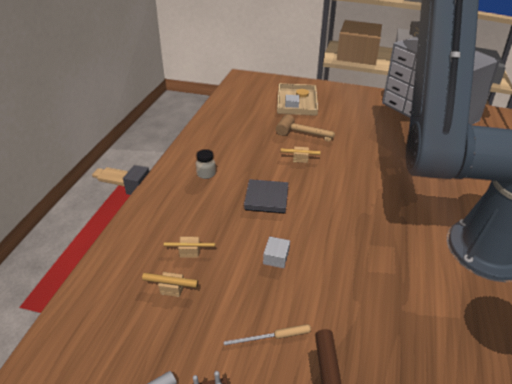

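View pics/wrist0.png

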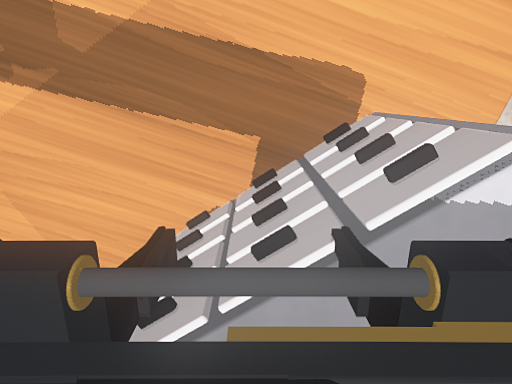

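```bash
python3 - <<'E'
from h import *
for n in ['top','side']:
    C=cal(n); z=np.load('pics/%s0.npz'%n); im,dp=z['im'],z['dp']; P=cloud(C,dp)
    x,y,h=P[...,0],P[...,1],P[...,2]
    hsv=cv2.cvtColor(im,cv2.COLOR_RGB2HSV)
    g=(hsv[...,1]<40)&(hsv[...,2]>110)&(abs(x-.33)<.25)&(abs(y-.15)<.15)&(h<.06)
    def rect(m,zz,name):
        cs,_=cv2.findContours(m.astype(np.uint8),cv2.RETR_EXTERNAL,cv2.CHAIN_APPROX_NONE)
        for c in cs:
            if cv2.contourArea(c)<60: continue
            W=onplane(C,c[:,0,:],zz)[:,:2]
            r=cv2.minAreaRect((W*1000).astype(np.float32)); print(n,name,np.round(r[0]),np.round(r[1],1),round(r[2],1),cv2.boundingRect(c))
    rect(g&(h>.025),.034,'block')
    p=(hsv[...,2]<110)&(abs(x-.45)<.15)&(abs(y)<.12)&(h>.018)&(h<.03)
    rect(p,.024,'plate')
    print('block h',np.median(h[g]),'plate h',np.median(h[p]))
    for nm,zr in [('tube',.034)]:
        t=(h>zr)&(h<.06)&(hsv[...,1]>120)&(abs(x-.5)<.25)&(abs(y)<.35)
        rect(t,.036,'tube'); 
E
python3 - <<'E'
import cv2
a=cv2.imread('pics/top0.png'); b=cv2.imread('pics/side0.png')
import numpy as np
A=cv2.resize(a[120:260,120:360],(800,466),interpolation=cv2.INTER_CUBIC)
B=cv2.resize(b[140:300,140:330],(700,590),interpolation=cv2.INTER_CUBIC)
cv2.imwrite('pics/za.png',A);cv2.imwrite('pics/zb.png',B)
E
```

```text
top block [512. 170.] [57.1 50.6] 90.0 (184, 223, 21, 19)
block h 0.03248425656441922 plate h 0.021808468440772666
top tube [701. 323.] [100.3  15.5] 7.3 (138, 152, 9, 34)
side block [513. 171.] [50.7 65.8] 0.7 (264, 237, 26, 24)
side plate [569. -27.] [ 73.7 118.7] 7.9 (257, 181, 31, 29)
block h 0.03303537578501403 plate h 0.024271201317016655
side tube [700. 323.] [100.9  16. ] 7.5 (151, 274, 47, 11)
```

View pics/za.png

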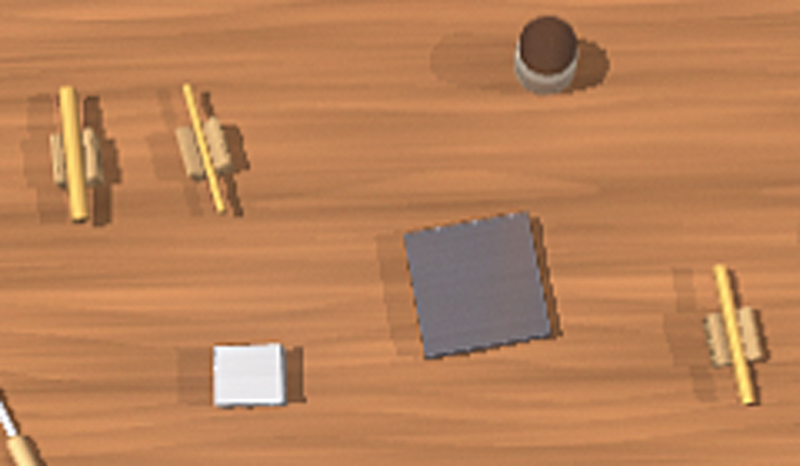

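View pics/zb.png

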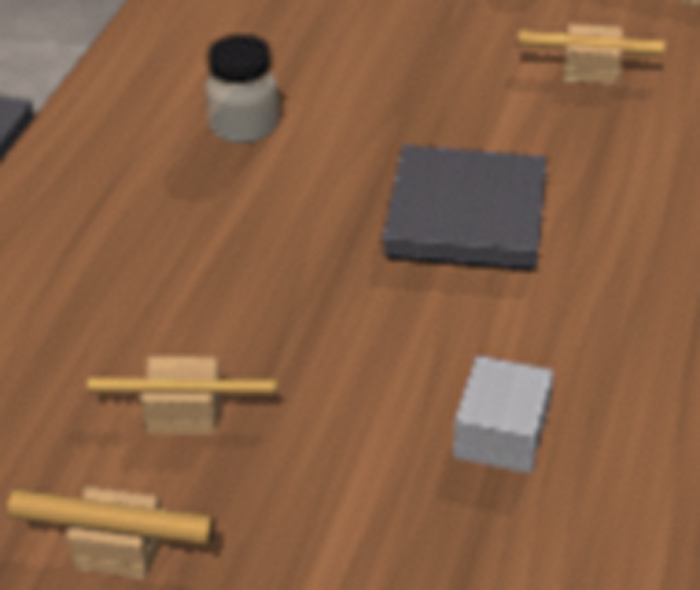

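```bash
python3 - <<'E'
from h import *
C=cal('top'); print('tube',onplane(C,[(120+720*.3,120+265*.3),(120+748*.3,120+403*.3),(340,220)],.037).round(4))
print('plate corners',onplane(C,[(120+x*.3,120+y*.3) for x,y in [(404,234),(526,211),(552,334),(426,358)]],.024).round(4))
C=cal('wrist'); s=bot.read_state(); R=s['tcp_rot']; print('cam in tool',(R.T@(-C[2].T@C[3]-s['position'])).round(4)); print((R.T@C[2].T).round(3))
E
```

```text
tube [[ 0.5948 -0.2346  0.037 ]
 [ 0.4765 -0.2521  0.037 ]
 [ 0.5358 -0.2428  0.037 ]]
plate corners [[ 0.6311  0.0348  0.024 ]
 [ 0.6486 -0.0712  0.024 ]
 [ 0.5409 -0.0899  0.024 ]
 [ 0.523   0.0181  0.024 ]]
cam in tool [ 0.0791  0.0016 -0.1629]
[[ 0.001 -0.958 -0.287]
 [ 1.     0.001  0.001]
 [-0.    -0.287  0.958]]
```

```bash
python3 -m handwheel '[{"hand":1,"dx":2.8,"dy":3.8},{"hand":1,"dx":2.8,"dy":3.8},{"hand":1,"dx":2.8,"dy":3.8},{"hand":1,"dx":2.8,"dy":3.8,"wz":-0.04},{"hand":1,"dx":2.8,"dy":3.8,"wz":-0.04},{"hand":1,"dx":2.8,"dy":3.8,"wz":-0.04},{"hand":1,"dx":2.8,"dy":3.8,"wz":-0.03},{"hand":1,"dx":2.8,"dy":3.8,"wz":-0.03},{"hand":1,"dx":2.8,"dy":3.8},{"hand":1}]'
python3 - <<'E'
from h import *
s=bot.read_state(); print(s['position'],s['joint_positions'])
snap('wrist','w1')
E
```

```text
[ 0.19879235 -0.59196371  0.22179426] [-8.16753277e+01  3.02670210e+01  8.21393497e+01 -1.63811759e-03
  6.76870546e+01 -1.02267977e+01]invalid input
```

View pics/w1.png

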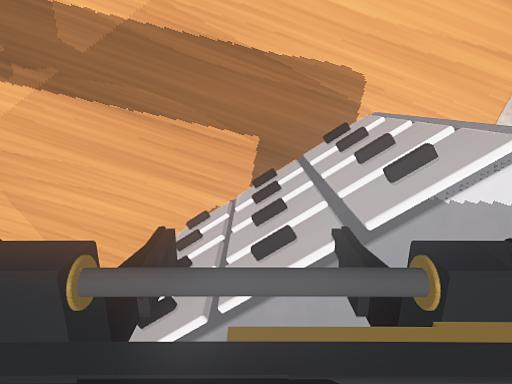

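```bash
python3 -m handwheel '[{"hand":1,"dx":2.8,"dy":3.8,"dz":0,"wx":0,"wy":0,"wz":0},{"hand":1,"dx":2.8,"dy":3.8,"dz":0,"wx":0,"wy":0,"wz":0},{"hand":1,"dx":2.8,"dy":3.8,"dz":0,"wx":0,"wy":0,"wz":-0.03},{"hand":1,"dx":2.8,"dy":3.8,"dz":0,"wx":0,"wy":0,"wz":-0.03},{"hand":1,"dx":2.8,"dy":3.8,"dz":0,"wx":0,"wy":0,"wz":-0.03},{"hand":1,"dx":2.8,"dy":3.8,"dz":0,"wx":0,"wy":0,"wz":-0.03},{"hand":1,"dx":2.8,"dy":3.8,"dz":0,"wx":0,"wy":0,"wz":-0.03},{"hand":1,"dx":2.8,"dy":3.8,"dz":0,"wx":0,"wy":0,"wz":-0.03},{"hand":1,"dx":2.8,"dy":3.8,"dz":0,"wx":0,"wy":0,"wz":0},{"hand":1,"dx":0,"dy":0,"dz":0,"wx":0,"wy":0,"wz":0}]'
python3 - <<'E'
from h import *
s=bot.read_state(); print(s['position'],s['joint_positions'])
snap('wrist','w1')
np.savez('pics/w1c.npz',*[np.array(a) if not isinstance(a,dict) else 0 for a in cal('wrist')])
E
```

```text
time_s: 1.2
position: [0.453, -0.2455, 0.2225]
tcp_rot: [[0.989, 0.15, 0.001], [0.15, -0.989, 0.002], [0.001, -0.002, -1.0]]
force: [0.2, 0.1, -0.8]
opening: 1.001
[ 0.45301862 -0.24548053  0.22250086] [-40.96248736  21.81841836  97.66698918   0.13160816  60.57591702
  40.33782517]
```

View pics/w1.png

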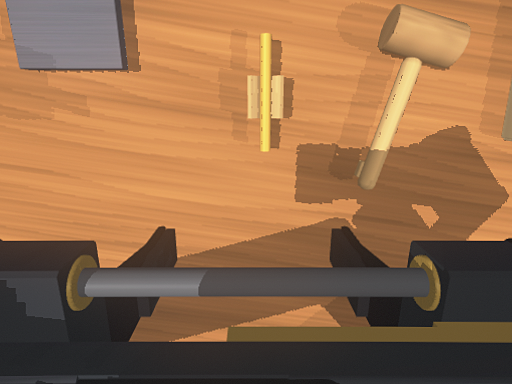

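```bash
python3 - <<'E'
from h import *
C=cal('wrist'); z=np.load('pics/w1.npz'); im,dp=z['im'],z['dp']
P=cloud(C,dp); print('tube top h', np.sort(P[40:145,262:270,2],1)[:,-3].mean().round(4), 'table',np.median(P[170:200,100:200,2]).round(4))
hsv=cv2.cvtColor(im,cv2.COLOR_RGB2HSV)
m=(hsv[...,1]>150)&(hsv[...,0]>20)&(hsv[...,0]<32); m[:, :240]=0; m[:,290:]=0; m[160:]=0
cs,_=cv2.findContours(m.astype(np.uint8),0,1); c=max(cs,key=cv2.contourArea); print(cv2.boundingRect(c),cv2.minAreaRect(c))
for zz in (.035,.04,.044):
  W=onplane(C,c[:,0,:],zz)[:,:2]*1000; r=cv2.minAreaRect(W.astype(np.float32)); print(zz,np.round(r[0],1),np.round(r[1],1),round(r[2],2))
E
```

```text
tube top h 0.033 table 0.0004
(267, 33, 3, 118) ((268.0, 91.5), (2.0, 117.0), 0.0)
0.035 [ 536.9 -252.9] [117.9   2. ] 9.39
0.04 [ 536.8 -252.7] [116.2   2. ] 9.39
0.044 [ 536.8 -252.5] [114.9   2. ] 9.39
```

```bash
python3 -m handwheel '[{"hand":1,"dx":0.6,"dy":3.6,"dz":0,"wx":0,"wy":0,"wz":0.142},{"hand":1,"dx":0.6,"dy":3.6,"dz":0,"wx":0,"wy":0,"wz":0.142},{"hand":1,"dx":0.6,"dy":3.6,"dz":0,"wx":0,"wy":0,"wz":0.142},{"hand":1,"dx":0.6,"dy":3.6,"dz":0,"wx":0,"wy":0,"wz":0.142},{"hand":1,"dx":0.6,"dy":3.6,"dz":0,"wx":0,"wy":0,"wz":0.142},{"hand":1,"dx":0.6,"dy":3.6,"dz":0,"wx":0,"wy":0,"wz":0.142},{"hand":1,"dx":0.6,"dy":3.6,"dz":0,"wx":0,"wy":0,"wz":0.142},{"hand":1,"dx":0.6,"dy":3.6,"dz":0,"wx":0,"wy":0,"wz":0.142},{"hand":1,"dx":0.6,"dy":3.6,"dz":0,"wx":0,"wy":0,"wz":0.142},{"hand":1,"dx":0.5,"dy":3.1,"dz":0,"wx":0,"wy":0,"wz":0.142}]'
python3 - <<'E'
from h import *
s=bot.read_state(); print(s['position'],s['joint_positions'])
snap('wrist','w2')
E
```

```text
time_s: 2.25
position: [0.5104, 0.1047, 0.2225]
tcp_rot: [[0.002, 1.0, 0.0], [1.0, -0.002, -0.0], [-0.0, 0.0, -1.0]]
force: [-0.2, -0.7, -0.3]
opening: 1.001
[0.5103537  0.10465979 0.22254551] [-6.98770452e-01  2.22315448e+01  9.69258372e+01 -2.66278453e-02
  6.08249240e+01 -5.49433298e-01]
```

View pics/w2.png

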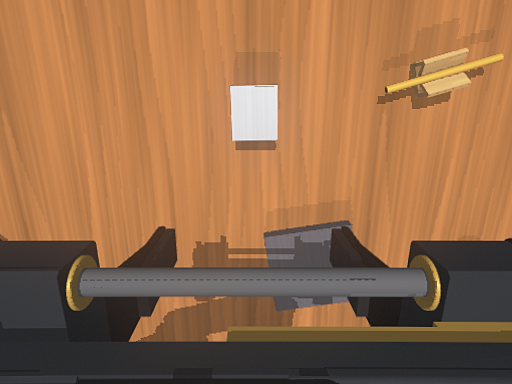

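```bash
python3 - <<'E'
from h import *
C=cal('wrist'); z=np.load('pics/w2.npz'); im,dp=z['im'],z['dp']
hsv=cv2.cvtColor(im,cv2.COLOR_RGB2HSV)
m=(hsv[...,1]<60)&(hsv[...,2]>120); m[:60]=0;m[160:]=0;m[:,:200]=0;m[:,310:]=0
cs,_=cv2.findContours(m.astype(np.uint8),0,1); c=max(cs,key=cv2.contourArea); r=cv2.minAreaRect(c);print(r)
W=onplane(C,c[:,0,:],.034)[:,:2]*1000; r=cv2.minAreaRect(W.astype(np.float32)); print(np.round(r[0],1),np.round(r[1],1),round(r[2],2))
b=cv2.boxPoints(cv2.minAreaRect(c)); print(b,onplane(C,b,.034).round(4))
E
python3 -m handwheel '[{"hand":1,"dx":0,"dy":1.3,"dz":0,"wx":-0.14,"wy":0,"wz":0},{"hand":1,"dx":0,"dy":1.3,"dz":-1,"wx":-0.14,"wy":0,"wz":0},{"hand":1,"dx":0,"dy":1.3,"dz":-1,"wx":-0.14,"wy":0,"wz":0},{"hand":1,"dx":0,"dy":1.3,"dz":-1,"wx":-0.14,"wy":0,"wz":0},{"hand":1,"dx":0,"dy":1.3,"dz":-1,"wx":-0.14,"wy":0,"wz":0}]'
python3 - <<'E'
from h import *
s=bot.read_state(); print(s['position'],s['joint_positions'])
E
```

```text
((253.5, 112.5), (55.0, 47.0), 90.0)
[512.8 171. ] [50.2 58.2] 1.3
[[230.  85.]
 [277.  85.]
 [277. 140.]
 [230. 140.]] [[0.4874 0.1998 0.034 ]
 [0.537  0.2001 0.034 ]
 [0.5386 0.1424 0.034 ]
 [0.4864 0.1422 0.034 ]]
time_s: 2.8
position: [0.5112, 0.1691, 0.1831]
tcp_rot: [[0.01, 1.0, 0.002], [0.762, -0.007, -0.648], [-0.648, 0.008, -0.762]]
force: [0.6, -0.7, 0.3]
opening: 1.0
[0.51116366 0.16905282 0.18307025] [ 25.53760112  38.39044044  86.88822478 -36.81036777  77.70816298
  41.6922906 ]
```

```bash
python3 -m handwheel '[{"hand":1,"dx":0.05,"dy":-0.3,"dz":-4,"wx":0,"wy":0,"wz":0},{"hand":1,"dx":0.05,"dy":-0.3,"dz":-4.5,"wx":0,"wy":0,"wz":0},{"hand":1,"dx":0.05,"dy":-0.3,"dz":-4.5,"wx":0,"wy":0,"wz":0},{"hand":1,"dx":0,"dy":-0.1,"dz":-3,"wx":0,"wy":0,"wz":0},{"hand":1,"dx":0,"dy":0,"dz":0,"wx":0,"wy":0,"wz":0}]'
python3 - <<'E'
from h import *
snap('side','s3')
a=cv2.imread('pics/s3.png'); cv2.imwrite('pics/s3z.png',cv2.resize(a[120:320,180:380],(600,600)))
E
```

```text
time_s: 3.3
position: [0.5092, 0.1569, 0.0185]
tcp_rot: [[0.004, 1.0, -0.008], [0.763, -0.008, -0.646], [-0.646, -0.004, -0.763]]
force: [-0.0, -0.1, 0.8]
opening: 1.004
```

View pics/s3z.png

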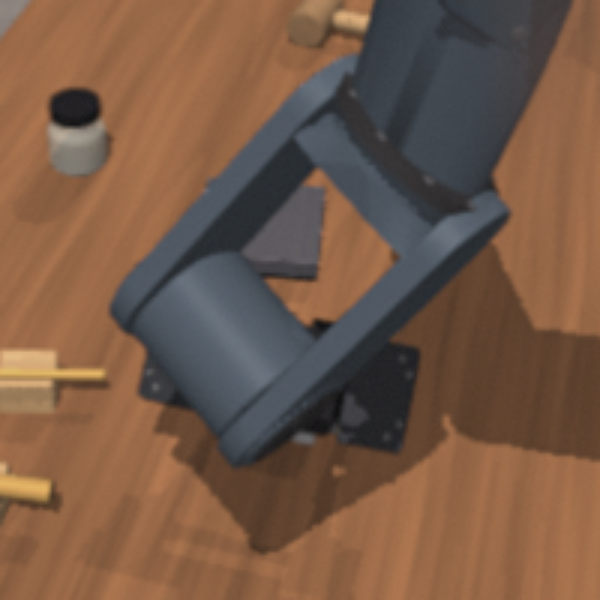

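```bash
python3 -m handwheel '[{"hand":1,"dx":0.3,"dy":0.2,"dz":-0.4,"wx":0,"wy":0,"wz":0},{"hand":1,"dx":0,"dy":0,"dz":-0.4,"wx":0,"wy":0,"wz":0},{"hand":-1,"dx":0,"dy":0,"dz":0,"wx":0,"wy":0,"wz":0},{"hand":-1,"dx":0,"dy":0,"dz":0,"wx":0,"wy":0,"wz":0},{"hand":-1,"dx":0,"dy":0,"dz":0,"wx":0,"wy":0,"wz":0},{"hand":-1,"dx":0,"dy":0,"dz":0,"wx":0,"wy":0,"wz":0},{"hand":-1,"dx":0,"dy":0,"dz":0,"wx":0,"wy":0,"wz":0}]'
```

```text
time_s: 4.05
position: [0.5142, 0.1616, 0.0148]
tcp_rot: [[0.007, 1.0, -0.0], [0.765, -0.006, -0.644], [-0.644, 0.004, -0.765]]
force: [-3.4, 2.5, 1.9]
opening: 0.628
```

```bash
python3 -m handwheel '[{"hand":-1,"dx":0,"dy":0,"dz":0,"wx":0,"wy":0,"wz":0},{"hand":-1,"dx":0,"dy":0,"dz":0,"wx":0,"wy":0,"wz":0},{"hand":-1,"dx":0,"dy":0,"dz":0.5,"wx":0,"wy":0,"wz":0}]'
```

```text
time_s: 4.35
position: [0.5141, 0.162, 0.0181]
tcp_rot: [[0.006, 1.0, 0.0], [0.766, -0.004, -0.642], [-0.642, 0.004, -0.766]]
force: [-0.5, -0.4, -6.7]
opening: 0.576
```

```bash
python3 -m handwheel '[{"hand":-1,"dx":0,"dy":0,"dz":2,"wx":0,"wy":0,"wz":0},{"hand":-1,"dx":0,"dy":0,"dz":3.5,"wx":0,"wy":0,"wz":0},{"hand":-1,"dx":0.7,"dy":-1.7,"dz":3,"wx":0.143,"wy":0,"wz":0},{"hand":-1,"dx":0.7,"dy":-1.7,"dz":0,"wx":0.143,"wy":0,"wz":0},{"hand":-1,"dx":0.7,"dy":-1.7,"dz":0,"wx":0.143,"wy":0,"wz":0},{"hand":-1,"dx":0.7,"dy":-1.7,"dz":0,"wx":0.143,"wy":0,"wz":0},{"hand":-1,"dx":0.7,"dy":-1.7,"dz":0,"wx":0.143,"wy":0,"wz":0},{"hand":-1,"dx":0.7,"dy":-1.7,"dz":0,"wx":0.143,"wy":0,"wz":0},{"hand":-1,"dx":0.7,"dy":-1.7,"dz":0,"wx":0.143,"wy":0,"wz":0},{"hand":-1,"dx":0.7,"dy":-1.7,"dz":0,"wx":0.143,"wy":0,"wz":0}]'
```

```text
time_s: 5.35
position: [0.5693, 0.026, 0.1043]
tcp_rot: [[0.005, 1.0, -0.001], [0.911, -0.004, 0.413], [0.413, -0.003, -0.911]]
force: [-1.0, 0.0, -7.4]
opening: 0.572
```

```bash
python3 -m handwheel '[{"hand":-1,"dx":0.7,"dy":-1.7,"dz":0,"wx":0.143,"wy":0,"wz":0},{"hand":-1,"dx":0.7,"dy":-1.7,"dz":0,"wx":0.143,"wy":0,"wz":0},{"hand":-1,"dx":0.3,"dy":-1.7,"dz":0,"wx":0.143,"wy":0,"wz":0},{"hand":-1,"dx":0,"dy":0,"dz":0,"wx":0,"wy":0,"wz":0},{"hand":-1,"dx":0,"dy":0,"dz":0,"wx":0,"wy":0,"wz":0}]'
python3 - <<'E'
from h import *
s=bot.read_state(); print(s['joint_positions'],s['tcp_rot'])
snap('side','s4');snap('top','t4')
a=cv2.imread('pics/s4.png');b=cv2.imread('pics/t4.png'); cv2.imwrite('pics/s4z.png',np.hstack([cv2.resize(a[110:310,160:360],(400,400),interpolation=2),cv2.resize(b[130:280,190:340],(400,400),interpolation=2)]))
E
```

```text
time_s: 5.85
position: [0.5854, -0.0254, 0.1015]
tcp_rot: [[0.01, 1.0, -0.004], [0.661, -0.004, 0.751], [0.75, -0.01, -0.661]]
force: [-1.0, -0.5, -5.3]
opening: 0.568
[-33.47017472  48.41359333  87.60673107  39.43589917  79.27804751
 -53.25904833] [[ 0.00992144  0.99994453 -0.00353556]
 [ 0.66082117 -0.00390296  0.75053325]
 [ 0.75047782 -0.00978274 -0.66082323]]
```

View pics/s4z.png

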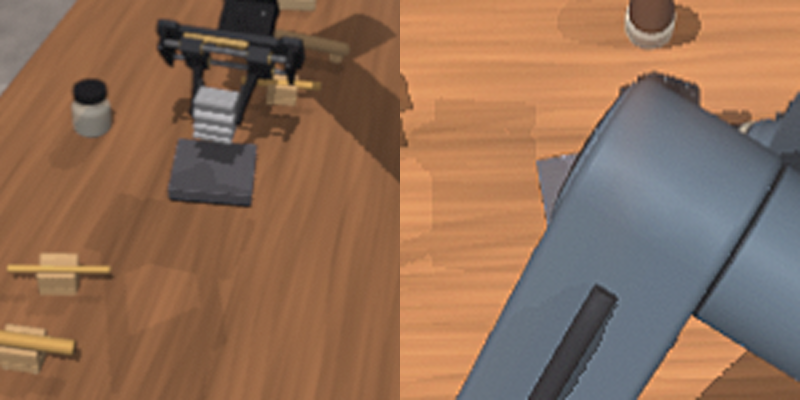

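```bash
python3 -m handwheel '[{"hand":-1,"dx":0.1,"dy":0,"dz":-2,"wx":0.012,"wy":0,"wz":0},{"hand":-1,"dx":0,"dy":0,"dz":-2,"wx":0.013,"wy":0,"wz":0},{"hand":-1,"dx":0,"dy":0,"dz":-0.9,"wx":0,"wy":0,"wz":0},{"hand":-1,"dx":0,"dy":0,"dz":-0.3,"wx":0,"wy":0,"wz":0},{"hand":-1,"dx":0,"dy":0,"dz":0,"wx":0,"wy":0,"wz":0},{"hand":-1,"dx":0,"dy":0,"dz":0,"wx":0,"wy":0,"wz":0}]'
python3 - <<'E'
from h import *
snap('side','s5')
a=cv2.imread('pics/s5.png'); cv2.imwrite('pics/s5z.png',cv2.resize(a[140:220,220:320],(800,600),interpolation=2))
E
```

```text
time_s: 6.55
position: [0.5872, -0.0227, 0.0531]
tcp_rot: [[0.005, 1.0, -0.003], [0.64, -0.001, 0.768], [0.768, -0.006, -0.64]]
force: [0.5, 0.9, -5.8]
opening: 0.573
```

View pics/s5z.png

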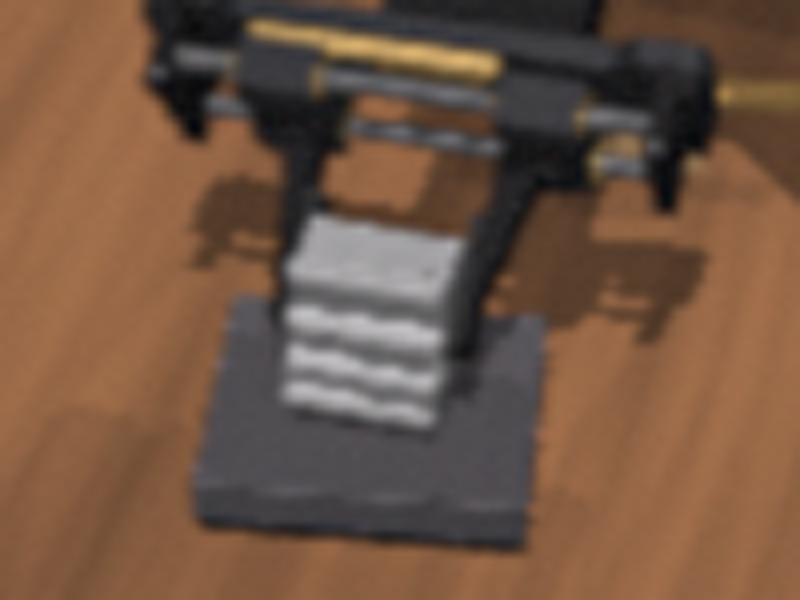

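```bash
python3 -m handwheel '[{"hand":-1,"dx":0,"dy":0,"dz":-0.4,"wx":0,"wy":0,"wz":0},{"hand":-1,"dx":0,"dy":0,"dz":-0.2,"wx":0,"wy":0,"wz":0},{"hand":-1,"dx":0,"dy":0,"dz":-0.1,"wx":0,"wy":0,"wz":0},{"hand":-1,"dx":0,"dy":0,"dz":0,"wx":0,"wy":0,"wz":0}]'
```

```text
time_s: 7.0
position: [0.5871, -0.0231, 0.0469]
tcp_rot: [[0.007, 1.0, -0.002], [0.637, -0.002, 0.77], [0.77, -0.007, -0.637]]
force: [-1.2, -3.3, 5.6]
opening: 0.574
```

```bash
cat > tilt.py <<'E'
from h import *
import sys
def face(f,lo=.0,hi=.2):
    C=cal('side'); z=np.load('pics/%s.npz'%f); im,dp=z['im'],z['dp']; P=cloud(C,dp)
    hsv=cv2.cvtColor(im,cv2.COLOR_RGB2HSV)
    m=(hsv[...,1]<45)&(hsv[...,2]>125)&(abs(P[...,0]-.587)<.05)&(abs(P[...,1]+.025)<.06)&(P[...,2]>.028)
    return C,im,P,m
if __name__=='__main__':
    snap('side',sys.argv[1]); C,im,P,m=face(sys.argv[1])
    Q=P[m]; print(len(Q),Q.min(0).round(3),Q.max(0).round(3))
    top=Q[Q[:,2]>np.percentile(Q[:,2],98)-.012]
    for ax in 'zy':
        S=[q for q in [top]][0]
    # z as function of y per 4mm bins
    for y in np.arange(-.06,.01,.004):
        s=Q[(abs(Q[:,1]-y)<.002)]
        if len(s)>4: print(round(y,3),len(s),'z max/med',s[:,2].max().round(4),np.median(s[:,2]).round(4))
E
python3 tilt.py s6
```

```text
333 [ 0.564 -0.045  0.028] [ 0.614 -0.005  0.086]
-0.044 7 z max/med 0.0827 0.0814
-0.04 14 z max/med 0.0843 0.0821
-0.036 20 z max/med 0.0848 0.0825
-0.032 16 z max/med 0.0837 0.082
-0.028 19 z max/med 0.0844 0.0826
-0.024 16 z max/med 0.0847 0.082
-0.02 26 z max/med 0.0844 0.0819
-0.016 62 z max/med 0.0838 0.0621
-0.012 108 z max/med 0.0857 0.0554
-0.008 44 z max/med 0.0854 0.0586
```

```bash
python3 -m handwheel '[{"hand":0.3,"dx":0,"dy":0,"dz":0,"wx":0,"wy":0,"wz":0},{"hand":1,"dx":0,"dy":0,"dz":0,"wx":0,"wy":0,"wz":0},{"hand":1,"dx":0,"dy":0,"dz":0,"wx":0,"wy":0,"wz":0},{"hand":1,"dx":0,"dy":0,"dz":0,"wx":0,"wy":0,"wz":0},{"hand":1,"dx":0,"dy":0,"dz":0,"wx":0,"wy":0,"wz":0},{"hand":1,"dx":0,"dy":-1.5,"dz":1.3,"wx":0,"wy":0,"wz":0},{"hand":1,"dx":0,"dy":-2.5,"dz":2.3,"wx":0,"wy":0,"wz":0},{"hand":1,"dx":0,"dy":-2,"dz":3,"wx":-0.12,"wy":0,"wz":0},{"hand":1,"dx":0,"dy":0,"dz":3,"wx":-0.14,"wy":0,"wz":0},{"hand":1,"dx":0,"dy":0,"dz":2,"wx":-0.14,"wy":0,"wz":0}]'
python3 tilt.py s7
```

```text
time_s: 8.05
position: [0.5879, -0.0851, 0.1632]
tcp_rot: [[0.008, 1.0, 0.001], [0.891, -0.008, 0.454], [0.454, -0.003, -0.891]]
force: [-0.3, 0.3, -0.6]
opening: 1.0
314 [ 0.564 -0.044  0.028] [ 0.614 -0.006  0.085]
-0.04 21 z max/med 0.0846 0.0821
-0.036 16 z max/med 0.0851 0.0819
-0.032 16 z max/med 0.0842 0.0831
-0.028 22 z max/med 0.0842 0.0822
-0.024 20 z max/med 0.0851 0.0824
-0.02 21 z max/med 0.0855 0.0822
-0.016 55 z max/med 0.085 0.0628
-0.012 90 z max/med 0.0847 0.047
-0.008 50 z max/med 0.0853 0.0591
```

```bash
python3 -m handwheel '[{"hand":1,"dx":0,"dy":0.6,"dz":0,"wx":-0.14,"wy":0,"wz":0},{"hand":1,"dx":0,"dy":0.6,"dz":0,"wx":-0.14,"wy":0,"wz":0},{"hand":1,"dx":0,"dy":0.6,"dz":0,"wx":-0.14,"wy":0,"wz":0},{"hand":1,"dx":0,"dy":0.6,"dz":0,"wx":-0.14,"wy":0,"wz":0},{"hand":1,"dx":0,"dy":0.6,"dz":0,"wx":-0.14,"wy":0,"wz":0},{"hand":1,"dx":0,"dy":0.6,"dz":0,"wx":-0.14,"wy":0,"wz":0},{"hand":1,"dx":0,"dy":0.6,"dz":0,"wx":-0.14,"wy":0,"wz":0},{"hand":1,"dx":0,"dy":0.6,"dz":-1,"wx":-0.14,"wy":0,"wz":0},{"hand":1,"dx":0,"dy":0,"dz":-1,"wx":0,"wy":0,"wz":0},{"hand":1,"dx":0,"dy":0,"dz":0,"wx":0,"wy":0,"wz":0}]'
```

```text
time_s: 9.1
position: [0.5852, -0.034, 0.1387]
tcp_rot: [[0.002, 1.0, -0.007], [0.801, -0.006, -0.598], [-0.598, -0.004, -0.801]]
force: [0.9, -0.8, -0.0]
opening: 1.003
```

```bash
python3 -m handwheel '[{"hand":1,"dx":0.2,"dy":0.2,"dz":-3,"wx":0,"wy":0,"wz":0},{"hand":1,"dx":0,"dy":0.1,"dz":-3,"wx":0,"wy":0,"wz":0},{"hand":1,"dx":0,"dy":0,"dz":-2.5,"wx":0,"wy":0,"wz":0},{"hand":1,"dx":0,"dy":0,"dz":-1.2,"wx":0,"wy":0,"wz":0},{"hand":1,"dx":0,"dy":0,"dz":0,"wx":0,"wy":0,"wz":0},{"hand":1,"dx":0,"dy":0,"dz":0,"wx":0,"wy":0,"wz":0}]'
```

```text
time_s: 9.7
position: [0.5894, -0.0329, 0.0452]
tcp_rot: [[0.009, 1.0, -0.003], [0.8, -0.009, -0.599], [-0.599, 0.003, -0.8]]
force: [1.1, 0.2, -0.2]
opening: 0.999
```

```bash
python3 -m handwheel '[{"hand":1,"dx":-0.1,"dy":0.2,"dz":-0.7,"wx":0,"wy":0,"wz":0},{"hand":1,"dx":0,"dy":0,"dz":0,"wx":0,"wy":0,"wz":0},{"hand":-1,"dx":0,"dy":0,"dz":0,"wx":0,"wy":0,"wz":0},{"hand":-1,"dx":0,"dy":0,"dz":0,"wx":0,"wy":0,"wz":0},{"hand":-1,"dx":0,"dy":0,"dz":0,"wx":0,"wy":0,"wz":0},{"hand":-1,"dx":0,"dy":0,"dz":0,"wx":0,"wy":0,"wz":0},{"hand":-1,"dx":0,"dy":0,"dz":0,"wx":0,"wy":0,"wz":0},{"hand":-1,"dx":0,"dy":0,"dz":0,"wx":0,"wy":0,"wz":0},{"hand":-1,"dx":0,"dy":0,"dz":0,"wx":0,"wy":0,"wz":0}]'
```

```text
time_s: 10.6
position: [0.5876, -0.0299, 0.0371]
tcp_rot: [[0.007, 1.0, -0.004], [0.8, -0.008, -0.599], [-0.599, 0.001, -0.8]]
force: [-1.0, 0.3, 1.1]
opening: 0.577
```

```bash
python3 -m handwheel '[{"hand":-1,"dx":0,"dy":0,"dz":1.5,"wx":0,"wy":0,"wz":0},{"hand":-1,"dx":0,"dy":0,"dz":3,"wx":0,"wy":0,"wz":0},{"hand":-1,"dx":0,"dy":0.2,"dz":1,"wx":0.145,"wy":0,"wz":0},{"hand":-1,"dx":0,"dy":0.2,"dz":0,"wx":0.145,"wy":0,"wz":0},{"hand":-1,"dx":0,"dy":0.2,"dz":0,"wx":0.145,"wy":0,"wz":0},{"hand":-1,"dx":0,"dy":0.2,"dz":0,"wx":0.145,"wy":0,"wz":0},{"hand":-1,"dx":0,"dy":0.2,"dz":0,"wx":0.145,"wy":0,"wz":0},{"hand":-1,"dx":0,"dy":0.2,"dz":0,"wx":0.145,"wy":0,"wz":0},{"hand":-1,"dx":0,"dy":0.2,"dz":0,"wx":0.145,"wy":0,"wz":0},{"hand":-1,"dx":0,"dy":0.2,"dz":0,"wx":0.145,"wy":0,"wz":0}]'
```

```text
time_s: 11.6
position: [0.5878, -0.0147, 0.0932]
tcp_rot: [[0.004, 1.0, -0.002], [0.867, -0.003, 0.498], [0.498, -0.004, -0.867]]
force: [-1.0, -0.7, -6.7]
opening: 0.572
```

```bash
python3 -m handwheel '[{"hand":-1,"dx":0,"dy":0.2,"dz":0,"wx":0.145,"wy":0,"wz":0},{"hand":-1,"dx":0,"dy":0.1,"dz":0,"wx":0.145,"wy":0,"wz":0},{"hand":-1,"dx":0,"dy":0,"dz":0,"wx":0.143,"wy":0,"wz":0},{"hand":-1,"dx":0,"dy":0,"dz":0,"wx":0,"wy":0,"wz":0},{"hand":-1,"dx":0,"dy":0,"dz":0,"wx":0,"wy":0,"wz":0}]'
python3 - <<'E'
from h import *
snap('side','s8')
a=cv2.imread('pics/s8.png'); cv2.imwrite('pics/s8z.png',cv2.resize(a[130:220,210:330],(800,600),interpolation=2))
E
```

```text
time_s: 12.1
position: [0.5874, -0.0116, 0.0911]
tcp_rot: [[0.008, 1.0, -0.004], [0.584, -0.001, 0.812], [0.812, -0.009, -0.584]]
force: [-0.0, 0.7, -6.1]
opening: 0.573
```

View pics/s8z.png

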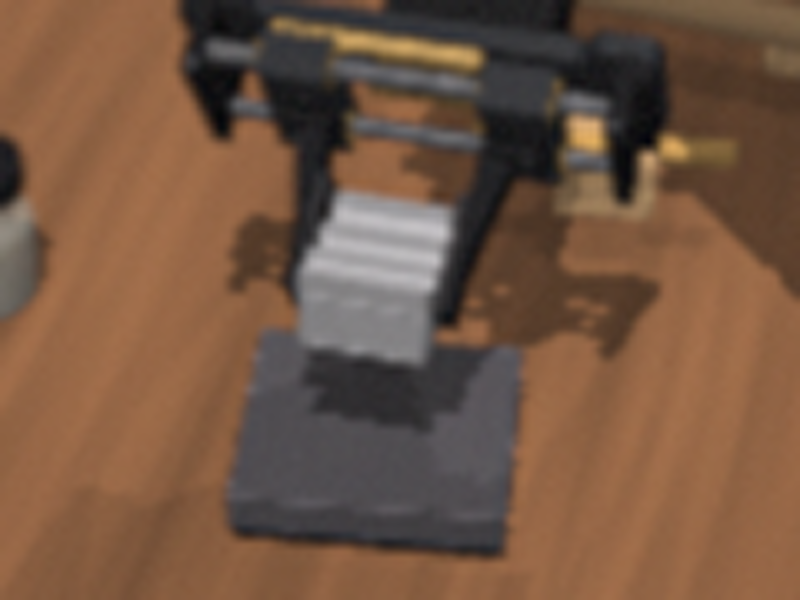

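```bash
python3 -m handwheel '[{"hand":-1,"dx":0,"dy":0,"dz":-2,"wx":-0.015,"wy":0,"wz":0},{"hand":-1,"dx":0,"dy":0,"dz":-2,"wx":0,"wy":0,"wz":0},{"hand":-1,"dx":0,"dy":0,"dz":-0.4,"wx":0,"wy":0,"wz":0},{"hand":-1,"dx":0,"dy":0,"dz":-0.2,"wx":0,"wy":0,"wz":0},{"hand":-1,"dx":0,"dy":0,"dz":0,"wx":0,"wy":0,"wz":0},{"hand":-1,"dx":0,"dy":0,"dz":0,"wx":0,"wy":0,"wz":0}]'
```

```text
time_s: 12.75
position: [0.5883, -0.0108, 0.0472]
tcp_rot: [[0.005, 1.0, -0.003], [0.595, -0.001, 0.804], [0.804, -0.006, -0.594]]
force: [1.1, -0.3, -5.2]
opening: 0.572
```

```bash
python3 -m handwheel '[{"hand":-1,"dx":0,"dy":0,"dz":-0.4,"wx":0,"wy":0,"wz":0},{"hand":-1,"dx":0,"dy":0,"dz":-0.2,"wx":0,"wy":0,"wz":0},{"hand":-1,"dx":0,"dy":0,"dz":-0.1,"wx":0,"wy":0,"wz":0},{"hand":-1,"dx":0,"dy":0,"dz":0,"wx":0,"wy":0,"wz":0}]'
python3 -m handwheel '[{"hand":-1,"dx":0,"dy":0,"dz":-0.1,"wx":0,"wy":0,"wz":0},{"hand":-1,"dx":0,"dy":0,"dz":-0.1,"wx":0,"wy":0,"wz":0},{"hand":-1,"dx":0,"dy":0,"dz":0,"wx":0,"wy":0,"wz":0}]'
```

```text
time_s: 13.15
position: [0.5877, -0.011, 0.0389]
tcp_rot: [[0.008, 1.0, -0.003], [0.593, -0.002, 0.805], [0.805, -0.008, -0.593]]
force: [-0.9, -0.1, -6.2]
opening: 0.569
time_s: 13.45
position: [0.5878, -0.011, 0.0372]
tcp_rot: [[0.007, 1.0, -0.003], [0.593, -0.002, 0.805], [0.805, -0.008, -0.593]]
force: [-0.2, -0.8, -5.3]
opening: 0.567
```

```bash
python3 -m handwheel '[{"hand":-1,"dx":0,"dy":0,"dz":-0.1,"wx":0,"wy":0,"wz":0},{"hand":-1,"dx":0,"dy":0,"dz":-0.1,"wx":0,"wy":0,"wz":0},{"hand":-1,"dx":0,"dy":0,"dz":0,"wx":0,"wy":0,"wz":0}]'
python3 tilt.py s9
```

```text
time_s: 13.75
position: [0.5878, -0.0108, 0.0369]
tcp_rot: [[0.006, 1.0, -0.003], [0.591, -0.001, 0.806], [0.806, -0.007, -0.591]]
force: [-2.8, -2.8, 5.1]
opening: 0.577
403 [ 0.564 -0.058  0.028] [0.615 0.005 0.069]
-0.056 20 z max/med 0.0585 0.057
-0.052 38 z max/med 0.0606 0.0547
-0.048 22 z max/med 0.0578 0.0513
-0.036 9 z max/med 0.0688 0.0574
-0.032 30 z max/med 0.0668 0.0574
-0.028 35 z max/med 0.0608 0.0543
-0.024 8 z max/med 0.0556 0.0531
-0.02 5 z max/med 0.0575 0.0563
-0.016 22 z max/med 0.06 0.0573
-0.012 29 z max/med 0.0613 0.0563
-0.008 11 z max/med 0.0598 0.0559
-0.004 10 z max/med 0.059 0.0567
0.0 129 z max/med 0.0607 0.0444
0.004 31 z max/med 0.0607 0.0481
```

```bash
python3 -m handwheel '[{"hand":0.3,"dx":0,"dy":0,"dz":0.1,"wx":0,"wy":0,"wz":0},{"hand":1,"dx":0,"dy":0,"dz":0,"wx":0,"wy":0,"wz":0},{"hand":1,"dx":0,"dy":0,"dz":0,"wx":0,"wy":0,"wz":0},{"hand":1,"dx":0,"dy":0,"dz":0,"wx":0,"wy":0,"wz":0},{"hand":1,"dx":0,"dy":0,"dz":0,"wx":0,"wy":0,"wz":0},{"hand":1,"dx":0,"dy":-1.8,"dz":1.8,"wx":0,"wy":0,"wz":0},{"hand":1,"dx":0,"dy":-2.5,"dz":3,"wx":0,"wy":0,"wz":0},{"hand":1,"dx":-0.5,"dy":-2,"dz":4,"wx":-0.13,"wy":0,"wz":0},{"hand":1,"dx":-0.5,"dy":-1,"dz":4,"wx":-0.14,"wy":0,"wz":0},{"hand":1,"dx":-0.5,"dy":-1,"dz":3,"wx":-0.14,"wy":0,"wz":0}]'
python3 -m handwheel '[{"hand":1,"dx":-1,"dy":-1,"dz":0,"wx":-0.14,"wy":0,"wz":0},{"hand":1,"dx":-1,"dy":-1,"dz":0,"wx":-0.14,"wy":0,"wz":0},{"hand":1,"dx":-1,"dy":-1,"dz":0,"wx":-0.14,"wy":0,"wz":0},{"hand":1,"dx":-1,"dy":-1,"dz":0,"wx":-0.1,"wy":0,"wz":0},{"hand":1,"dx":0,"dy":0,"dz":0,"wx":0,"wy":0,"wz":-0.14},{"hand":1,"dx":0,"dy":0,"dz":0,"wx":0,"wy":0,"wz":-0.14},{"hand":1,"dx":0,"dy":0,"dz":0,"wx":0,"wy":0,"wz":-0.14}]'
python3 - <<'E'
from h import *
snap('wrist','w5')
E
```

```text
time_s: 14.8
position: [0.5734, -0.0959, 0.1964]
tcp_rot: [[0.008, 1.0, 0.0], [0.868, -0.007, 0.496], [0.496, -0.004, -0.868]]
force: [0.8, -0.5, -0.0]
opening: 0.999
time_s: 15.5
position: [0.5324, -0.1333, 0.1942]
tcp_rot: [[0.419, 0.908, -0.001], [0.908, -0.419, 0.007], [0.006, -0.004, -1.0]]
force: [1.0, 0.1, 0.1]
opening: 0.999
```

View pics/w5.png

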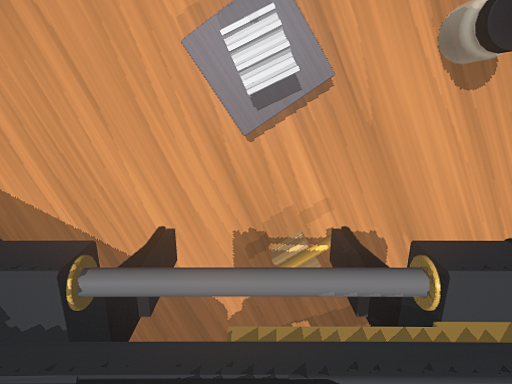

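```bash
python3 - <<'E'
from h import *
C=cal('wrist'); z=np.load('pics/w5.npz'); im=z['im']
hsv=cv2.cvtColor(im,cv2.COLOR_RGB2HSV)
m=((hsv[...,1]<60)&(hsv[...,2]>135)).astype(np.uint8); m[130:]=0;m[:,:190]=0;m[:,330:]=0
m=cv2.morphologyEx(m,cv2.MORPH_CLOSE,np.ones((9,9)))
cs,_=cv2.findContours(m,0,1); c=max(cs,key=cv2.contourArea); print(cv2.boundingRect(c))
W=onplane(C,c[:,0,:],.058)[:,:2]*1000; r=cv2.minAreaRect(W.astype(np.float32)); print(np.round(r[0],1),np.round(r[1],1),round(r[2],2))
print('plate',onplane(C,[(181,41),(247,137),(334,75)],.024).round(4))
cv2.imwrite('pics/w5z.png',cv2.resize(im[0:140,170:345,::-1],(800,600),interpolation=2))
E
```

```text
(190, 0, 120, 96)
[583.7 -22.4] [101.4  71.6] 0.48
plate [[ 0.5257  0.0149  0.024 ]
 [ 0.5444 -0.0948  0.024 ]
 [ 0.6486 -0.0762  0.024 ]]
```

View pics/w5z.png

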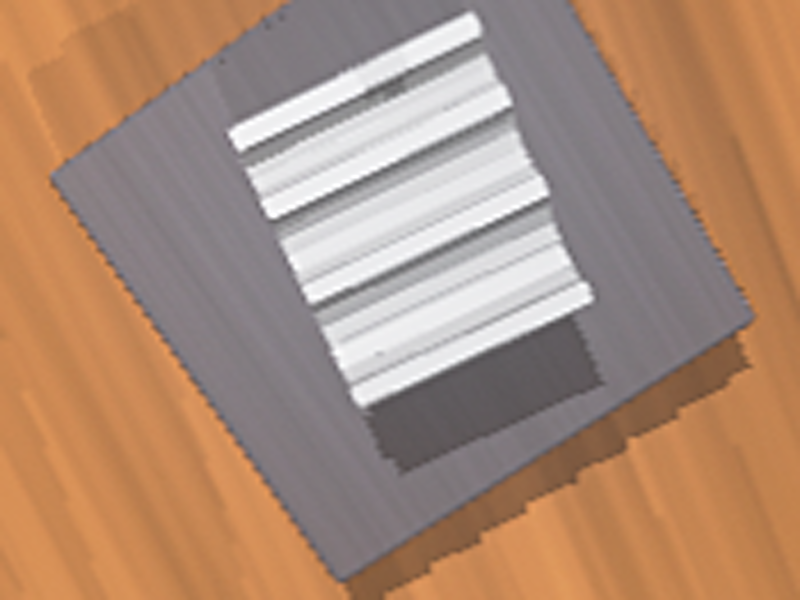

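```bash
python3 - <<'E'
from h import *
C=cal('wrist')
f=lambda L:[(170+x/4.571-.4,y/4.286-.4) for x,y in L]
W=onplane(C,f([(230,130),(477,10),(593,295),(358,405)]),.058); print(W.round(4)); c=W.mean(0); print('centre',c.round(4))
a=W[1]-W[0]; b=W[2]-W[3]; print('yaw',np.arctan2(a[1],a[0]).round(3),np.arctan2(b[1],b[0]).round(3),np.linalg.norm(W[3]-W[0]).round(4))
# groove edges: dark side and ridge edge
G=onplane(C,f([(272,218),(511,108),(303,292),(547,186)]),.058); print(G.round(4),G.mean(0).round(4))
print(bot.read_state()['joint_positions'])
E
```

```text
[[ 5.644e-01  3.000e-04  5.800e-02]
 [ 6.150e-01  0.000e+00  5.800e-02]
 [ 6.144e-01 -5.690e-02  5.800e-02]
 [ 5.639e-01 -5.730e-02  5.800e-02]]
centre [ 0.5894 -0.0285  0.058 ]
yaw -0.005 0.007 0.0576
[[ 0.5644 -0.0175  0.058 ]
 [ 0.6138 -0.0184  0.058 ]
 [ 0.5637 -0.0327  0.058 ]
 [ 0.6143 -0.0342  0.058 ]] [ 0.5891 -0.0257  0.058 ]
[-25.91186933  26.53721749  94.69276071   0.37425992  59.00730846
  -1.09996782]
```

```bash
python3 -m handwheel '[{"hand":0.2,"dx":-1.1,"dy":-1.7,"dz":-0.6,"wx":0,"wy":0,"wz":-0.141},{"hand":0.2,"dx":-1.1,"dy":-1.7,"dz":-0.6,"wx":0,"wy":0,"wz":-0.141},{"hand":0.2,"dx":-1.1,"dy":-1.7,"dz":-0.6,"wx":0,"wy":0,"wz":-0.141},{"hand":0.2,"dx":-1.1,"dy":-1.7,"dz":-0.6,"wx":0,"wy":0,"wz":-0.141},{"hand":0.2,"dx":-1.1,"dy":-1.7,"dz":-0.6,"wx":0,"wy":0,"wz":-0.141},{"hand":0.2,"dx":-1.1,"dy":-1.7,"dz":-0.6,"wx":0,"wy":0,"wz":-0.141},{"hand":0.2,"dx":-1.1,"dy":-1.7,"dz":-0.6,"wx":0,"wy":0,"wz":-0.141},{"hand":0.2,"dx":0,"dy":0,"dz":0,"wx":0,"wy":0,"wz":0},{"hand":0.2,"dx":0,"dy":0,"dz":0,"wx":0,"wy":0,"wz":0}]'
python3 - <<'E'
from h import *
snap('wrist','w6')
E
```

```text
time_s: 16.45
position: [0.4556, -0.2528, 0.152]
tcp_rot: [[0.987, 0.158, 0.004], [0.158, -0.987, 0.005], [0.005, -0.004, -1.0]]
force: [0.3, -0.4, -0.7]
opening: 0.599
```

View pics/w6.png

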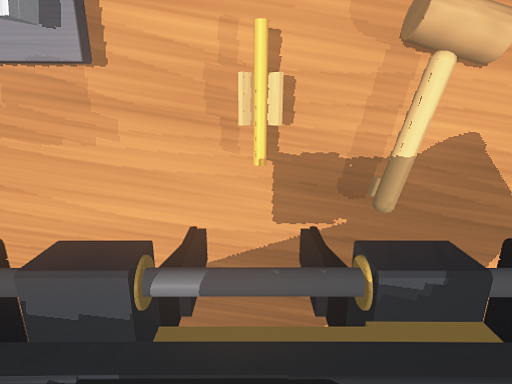

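```bash
python3 - <<'E'
from h import *
C=cal('wrist'); z=np.load('pics/w6.npz'); im,dp=z['im'],z['dp']
P=cloud(C,dp)
for r in (30,60,100,150): print(r,P[r,252:270,2].round(3))
hsv=cv2.cvtColor(im,cv2.COLOR_RGB2HSV)
m=(hsv[...,1]>130)&(hsv[...,0]>19)&(hsv[...,0]<34)&(hsv[...,2]>90); m[:,:245]=0; m[:,278:]=0; m[175:]=0
rows=[r for r in (25,35,45,55,135,140,150,155,160) ]
for r in rows:
    u=np.where(m[r])[0]; print(r,u.min() if len(u) else None,u.max() if len(u) else None)
for zz in (.028,.032,.036,.04):
    W=onplane(C,[(261,18),(259.7,165)],zz); d=W[0]-W[1]; print(zz,W.round(4),np.linalg.norm(d).round(4),np.arctan2(d[1],d[0]).round(3))
E
```

```text
30 [ 0.001  0.002  0.029  0.032  0.033  0.032  0.033  0.032  0.033  0.033
  0.034  0.034  0.033  0.032  0.033  0.03  -0.    -0.001]
60 [0.    0.028 0.03  0.033 0.033 0.034 0.032 0.033 0.033 0.032 0.034 0.032
 0.033 0.031 0.032 0.027 0.001 0.002]
100 [0.025 0.029 0.031 0.032 0.033 0.033 0.033 0.034 0.033 0.033 0.034 0.033
 0.033 0.031 0.03  0.025 0.026 0.027]
150 [0.001 0.029 0.031 0.032 0.033 0.031 0.033 0.032 0.033 0.034 0.033 0.031
 0.031 0.031 0.001 0.    0.002 0.   ]
25 255 266
35 255 265
45 255 265
55 255 265
135 254 264
140 254 264
150 254 264
155 254 264
160 254 262
0.028 [[ 0.5981 -0.2375  0.028 ]
 [ 0.4779 -0.2566  0.028 ]] 0.1217 0.158
0.032 [[ 0.5972 -0.2375  0.032 ]
 [ 0.4786 -0.2564  0.032 ]] 0.12 0.158
0.036 [[ 0.5963 -0.2376  0.036 ]
 [ 0.4794 -0.2562  0.036 ]] 0.1183 0.158
0.04 [[ 0.5954 -0.2377  0.04  ]
 [ 0.4802 -0.256   0.04  ]] 0.1166 0.158
```

```bash
python3 -m handwheel '[{"hand":0.2,"dx":2.2,"dy":0,"dz":-3,"wx":0,"wy":0,"wz":0},{"hand":0.2,"dx":2,"dy":-0.1,"dz":-3.5,"wx":0,"wy":0,"wz":0},{"hand":0.2,"dx":0,"dy":0,"dz":-3.5,"wx":0,"wy":0,"wz":0},{"hand":0.2,"dx":0,"dy":0,"dz":-2.5,"wx":0,"wy":0,"wz":0},{"hand":0.2,"dx":0,"dy":0,"dz":-1,"wx":0,"wy":0,"wz":0},{"hand":0.2,"dx":0,"dy":0,"dz":-0.5,"wx":0,"wy":0,"wz":0},{"hand":0.2,"dx":0,"dy":0,"dz":0,"wx":0,"wy":0,"wz":0}]'
python3 - <<'E'
from h import *
snap('wrist','w7')
E
```

```text
time_s: 17.2
position: [0.4983, -0.2537, 0.0125]
tcp_rot: [[0.988, 0.157, 0.005], [0.157, -0.988, 0.004], [0.006, -0.003, -1.0]]
force: [-0.2, -0.2, 0.5]
opening: 0.602
```

View pics/w7.png

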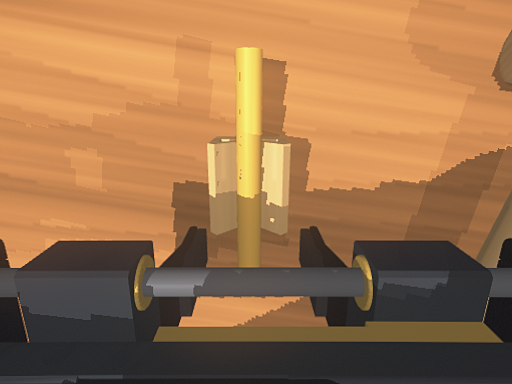

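```bash
python3 - <<'E'
from h import *
C=cal('wrist'); s=bot.read_state(); R=s['tcp_rot']; p=np.array(s['position'])
W=onplane(C,[(249.5,48),(249.5,140),(249.5,262)],.027); 
for w in W: print(w.round(4),(R.T@(w-p)).round(4))
E
```

```text
[ 0.5975 -0.2385  0.027 ] [ 1.004e-01  1.000e-04 -1.330e-02]
[ 0.5583 -0.2447  0.027 ] [ 0.0607  0.     -0.0136]
[ 0.4952 -0.2546  0.027 ] [-0.0033 -0.0001 -0.014 ]
```

Centred to 0.1 mm; far tube end is 100 mm ahead of the TCP (so mid 40 mm ahead). Lower 4 mm and close.

```bash
python3 -m handwheel '[{"hand":0.2,"dx":0,"dy":0,"dz":-0.3,"wx":0,"wy":0,"wz":0},{"hand":-1,"dx":0,"dy":0,"dz":0,"wx":0,"wy":0,"wz":0},{"hand":-1,"dx":0,"dy":0,"dz":0,"wx":0,"wy":0,"wz":0},{"hand":-1,"dx":0,"dy":0,"dz":0,"wx":0,"wy":0,"wz":0},{"hand":-1,"dx":0,"dy":0,"dz":0,"wx":0,"wy":0,"wz":0},{"hand":-1,"dx":0,"dy":0,"dz":0,"wx":0,"wy":0,"wz":0},{"hand":-1,"dx":0,"dy":0,"dz":0,"wx":0,"wy":0,"wz":0},{"hand":-1,"dx":0,"dy":0,"dz":0,"wx":0,"wy":0,"wz":0},{"hand":-1,"dx":0,"dy":0,"dz":0,"wx":0,"wy":0,"wz":0}]'
python3 -m handwheel '[{"hand":-1,"dx":0,"dy":0,"dz":0.5,"wx":0,"wy":0,"wz":0},{"hand":-1,"dx":0,"dy":0,"dz":2,"wx":0,"wy":0,"wz":0},{"hand":-1,"dx":0,"dy":0,"dz":4,"wx":0,"wy":0,"wz":0},{"hand":-1,"dx":0,"dy":0,"dz":4,"wx":0,"wy":0,"wz":0},{"hand":-1,"dx":0,"dy":2,"dz":3,"wx":0,"wy":0,"wz":0}]'
```

```text
time_s: 18.15
position: [0.497, -0.2529, 0.0092]
tcp_rot: [[0.988, 0.156, 0.003], [0.156, -0.988, 0.006], [0.004, -0.005, -1.0]]
force: [-1.4, 3.1, 3.9]
opening: 0.127
time_s: 18.65
position: [0.5, -0.2375, 0.147]
tcp_rot: [[0.988, 0.154, 0.01], [0.154, -0.988, -0.001], [0.01, 0.003, -1.0]]
force: [-0.2, -0.2, -0.4]
opening: 0.128
```

```bash
python3 -m handwheel '[{"hand":-1,"dx":0.8,"dy":3.5,"dz":0,"wx":0,"wy":0,"wz":-0.026},{"hand":-1,"dx":0.8,"dy":3.5,"dz":0,"wx":0,"wy":0,"wz":-0.026},{"hand":-1,"dx":0.8,"dy":3.5,"dz":0,"wx":0,"wy":0,"wz":-0.026},{"hand":-1,"dx":0.8,"dy":3.5,"dz":-1,"wx":0,"wy":0,"wz":-0.026},{"hand":-1,"dx":0.8,"dy":3.5,"dz":-1.5,"wx":0,"wy":0,"wz":-0.026},{"hand":-1,"dx":0.7,"dy":3.2,"dz":-2,"wx":0,"wy":0,"wz":-0.025},{"hand":-1,"dx":0,"dy":0,"dz":-1.5,"wx":0,"wy":0,"wz":0},{"hand":-1,"dx":0,"dy":0,"dz":0,"wx":0,"wy":0,"wz":0},{"hand":-1,"dx":0,"dy":0,"dz":0,"wx":0,"wy":0,"wz":0}]'
python3 - <<'E'
from h import *
snap('wrist','w8'); snap('side','s11')
a=cv2.imread('pics/s11.png'); cv2.imwrite('pics/s11z.png',cv2.resize(a[130:220,210:330],(800,600),interpolation=2))
E
```

```text
time_s: 19.55
position: [0.5454, -0.0274, 0.0843]
tcp_rot: [[1.0, 0.002, 0.006], [0.002, -1.0, 0.003], [0.006, -0.003, -1.0]]
force: [0.1, -0.0, 0.9]
opening: 0.123
```

View pics/w8.png

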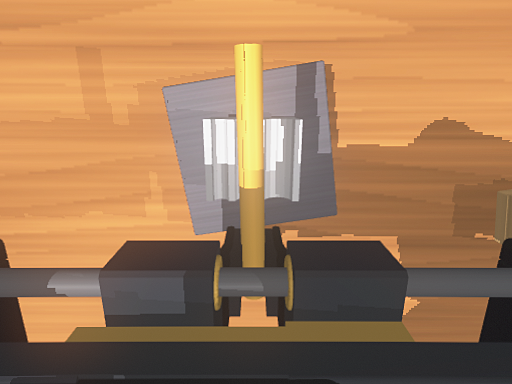

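View pics/s11z.png

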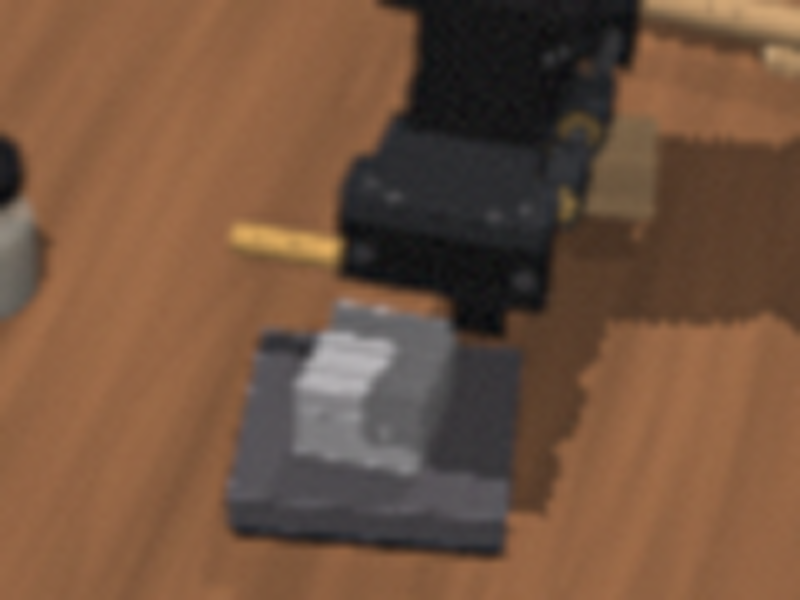

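```bash
python3 - <<'E'
from h import *
z=np.load('pics/w8.npz'); im=z['im']
cv2.imwrite('pics/w8z.png',cv2.resize(im[100:220,170:330,::-1],(800,600),interpolation=2))
E
```

```text
(no output)
```

View pics/w8z.png

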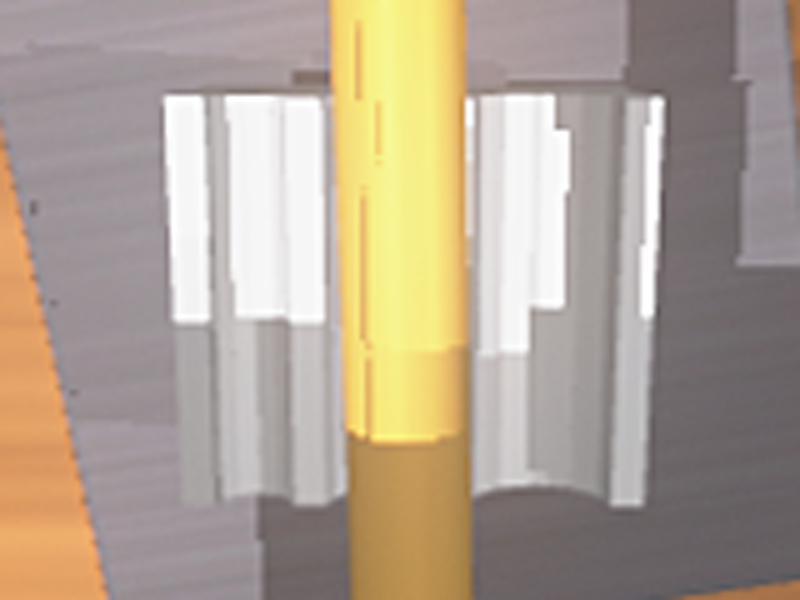

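```bash
python3 - <<'E'
from h import *
C=cal('wrist'); s=bot.read_state(); R=s['tcp_rot']; p=np.array(s['position'])
f=lambda L:[(170+x/5-.4,100+y/5-.4) for x,y in L]
W=onplane(C,f([(165,95),(665,95),(648,505),(182,505)]),.058); print(W.round(4),W.mean(0).round(4))
T=onplane(C,[(249,45)]+f([(398,50),(412,550)])+[(252,296)],p[2]+.0187); print(T.round(4),p.round(4),R[:,0])
W=onplane(C,f([(165,95),(182,505),(665,95),(648,505)]),.058); 
for a,b in((0,1),(2,3)): d=W[a]-W[b]; print('block yaw',d[1]/d[0])
d=T[0]-T[2]; print('tube yaw',d[1]/d[0])
E
```

```text
[[ 6.142e-01  2.000e-04  5.800e-02]
 [ 6.143e-01 -5.870e-02  5.800e-02]
 [ 5.636e-01 -5.890e-02  5.800e-02]
 [ 5.635e-01  2.000e-04  5.800e-02]] [ 0.5889 -0.0293  0.058 ]
[[ 0.6467 -0.0278  0.1037]
 [ 0.6205 -0.0279  0.1037]
 [ 0.5735 -0.0291  0.1037]
 [ 0.5252 -0.0292  0.1037]] [ 0.5457 -0.028   0.085 ] [9.99971841e-01 6.10426133e-04 7.47957060e-03]
block yaw -0.0005754894935973375
block yaw 0.003696177391387878
tube yaw 0.018244160674607372
```

```bash
python3 -m handwheel '[{"hand":-1,"dx":0.3,"dy":0.3,"dz":0,"wx":0,"wy":0,"wz":-0.01},{"hand":-1,"dx":0,"dy":0,"dz":-1.5,"wx":0,"wy":0,"wz":0},{"hand":-1,"dx":0,"dy":0,"dz":-1.5,"wx":0,"wy":0,"wz":0},{"hand":-1,"dx":0,"dy":0,"dz":-0.3,"wx":0,"wy":0,"wz":0},{"hand":-1,"dx":0,"dy":0,"dz":0,"wx":0,"wy":0,"wz":0},{"hand":-1,"dx":0,"dy":0,"dz":0,"wx":0,"wy":0,"wz":0}]'
python3 - <<'E'
from h import *
snap('wrist','w9'); im=np.load('pics/w9.npz')['im']
cv2.imwrite('pics/w9z.png',cv2.resize(im[60:240,150:350,::-1],(666,600),interpolation=2))
E
```

```text
time_s: 20.25
position: [0.5484, -0.0243, 0.0518]
tcp_rot: [[1.0, -0.009, 0.007], [-0.009, -1.0, 0.003], [0.007, -0.003, -1.0]]
force: [-0.3, 0.6, 0.1]
opening: 0.125
```

View pics/w9z.png

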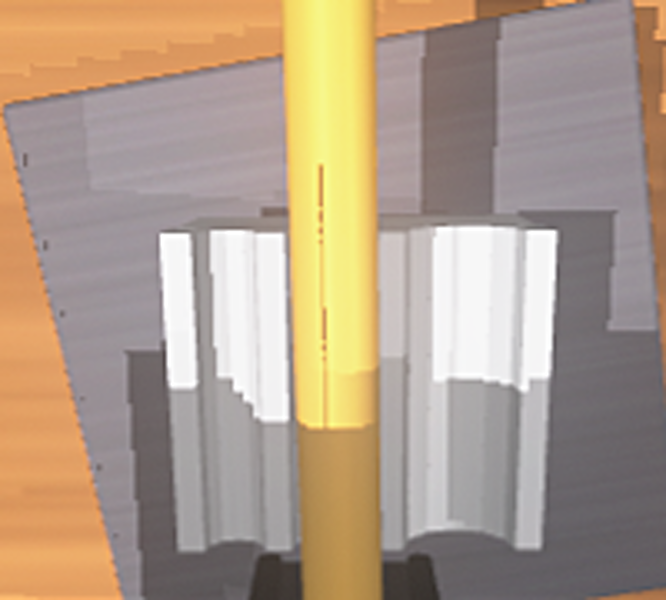

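```bash
python3 - <<'E'
from h import *
C=cal('wrist'); s=bot.read_state(); R=s['tcp_rot']; p=np.array(s['position'])
f=lambda L:[(150+x/3.33-.4,60+y/3.33-.4) for x,y in L]
W=onplane(C,f([(161,231),(557,229),(544,550),(179,551)]),.058); print(W.round(4),W.mean(0).round(4))
# ridge edges bounding the medium groove near end: (300?,550) hidden left ; right edge (380,551)
print('ridges near end',onplane(C,f([(263,551),(407,551)]),.058).round(4))
z=p[2]+.0187
im=np.load('pics/w9.npz')['im']; hsv=cv2.cvtColor(im,cv2.COLOR_RGB2HSV)
for r in (50,80,110,140,180,220):
    m=(hsv[r,:,1]>110)&(hsv[r,:,0]>19)&(hsv[r,:,0]<34); m[:220]=0;m[280:]=0; u=np.where(m)[0]
    print(r,u.min(),u.max(),onplane(C,[((u.min()+u.max())/2,r)],z).round(4))
print(p.round(4),z)
E
```

```text
[[ 6.139e-01  7.000e-04  5.800e-02]
 [ 6.138e-01 -5.770e-02  5.800e-02]
 [ 5.630e-01 -5.810e-02  5.800e-02]
 [ 5.632e-01  6.000e-04  5.800e-02]] [ 0.5885 -0.0286  0.058 ]
ridges near end [[ 0.5631 -0.0129  0.058 ]
 [ 0.563  -0.0361  0.058 ]]
50 235 259 [[ 0.6475 -0.0241  0.0706]]
80 236 260 [[ 0.6356 -0.0244  0.0706]]
110 237 260 [[ 0.6231 -0.0244  0.0706]]
140 238 260 [[ 0.6098 -0.0245  0.0706]]
180 240 259 [[ 0.5911 -0.0246  0.0706]]Traceback (most recent call last):
  File "<stdin>", line 11, in <module>
    return umr_minimum(a, axis, None, out, keepdims, initial, where)
ValueError: zero-size array to reduction operation minimum which has no identity
```

```bash
python3 -m handwheel '[{"hand":-1,"dx":0,"dy":0,"dz":-0.6,"wx":0,"wy":0,"wz":0},{"hand":-1,"dx":0,"dy":0,"dz":-0.3,"wx":0,"wy":0,"wz":0},{"hand":-1,"dx":0,"dy":0,"dz":-0.1,"wx":0,"wy":0,"wz":0},{"hand":-1,"dx":0,"dy":0,"dz":0,"wx":0,"wy":0,"wz":0},{"hand":-1,"dx":0,"dy":0,"dz":0,"wx":0,"wy":0,"wz":0}]'
python3 -m handwheel '[{"hand":-1,"dx":0,"dy":0,"dz":-0.1,"wx":0,"wy":0,"wz":0},{"hand":-1,"dx":0,"dy":0,"dz":-0.1,"wx":0,"wy":0,"wz":0},{"hand":-1,"dx":0,"dy":0,"dz":0,"wx":0,"wy":0,"wz":0}]'
```

```text
time_s: 20.8
position: [0.5477, -0.0239, 0.0411]
tcp_rot: [[1.0, -0.008, 0.005], [-0.008, -1.0, 0.003], [0.005, -0.003, -1.0]]
force: [0.7, -0.5, -0.2]
opening: 0.128
time_s: 21.1
position: [0.5479, -0.0237, 0.0396]
tcp_rot: [[1.0, -0.008, 0.006], [-0.008, -1.0, 0.004], [0.006, -0.004, -1.0]]
force: [-0.7, 0.8, 4.1]
opening: 0.128
```

```bash
python3 -m handwheel '[{"hand":-0.6,"dx":0,"dy":0,"dz":0,"wx":0,"wy":0,"wz":0},{"hand":-0.4,"dx":0,"dy":0,"dz":0,"wx":0,"wy":0,"wz":0},{"hand":-0.2,"dx":0,"dy":0,"dz":0,"wx":0,"wy":0,"wz":0},{"hand":0,"dx":0,"dy":0,"dz":0,"wx":0,"wy":0,"wz":0},{"hand":0,"dx":0,"dy":0,"dz":0,"wx":0,"wy":0,"wz":0},{"hand":0,"dx":0,"dy":0,"dz":2,"wx":0,"wy":0,"wz":0},{"hand":0,"dx":0,"dy":0,"dz":4,"wx":0,"wy":0,"wz":0},{"hand":0,"dx":-1,"dy":0,"dz":4,"wx":0,"wy":0,"wz":0},{"hand":0,"dx":-3,"dy":0,"dz":1,"wx":0,"wy":0,"wz":0},{"hand":0,"dx":0,"dy":0,"dz":0,"wx":0,"wy":0,"wz":0}]'
python3 - <<'E'
from h import *
snap('wrist','w10'); im=np.load('pics/w10.npz')['im']
cv2.imwrite('pics/w10z.png',cv2.resize(im[0:180,150:350,::-1],(666,600),interpolation=2))
snap('side','s12')
a=cv2.imread('pics/s12.png'); cv2.imwrite('pics/s12z.png',cv2.resize(a[140:220,220:320],(750,600),interpolation=2))
E
```

```text
time_s: 22.1
position: [0.5046, -0.0233, 0.1507]
tcp_rot: [[1.0, -0.008, 0.004], [-0.008, -1.0, 0.004], [0.004, -0.004, -1.0]]
force: [-1.4, 0.7, -0.3]
opening: 0.504
```

View pics/w10z.png

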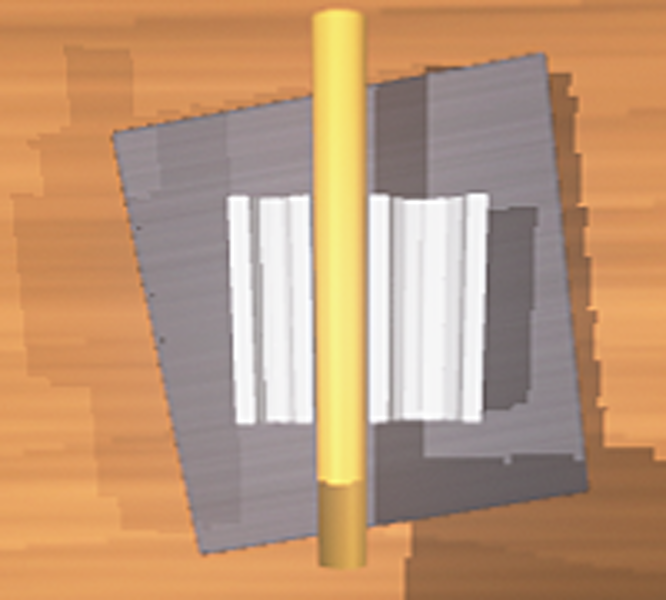

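View pics/s12z.png

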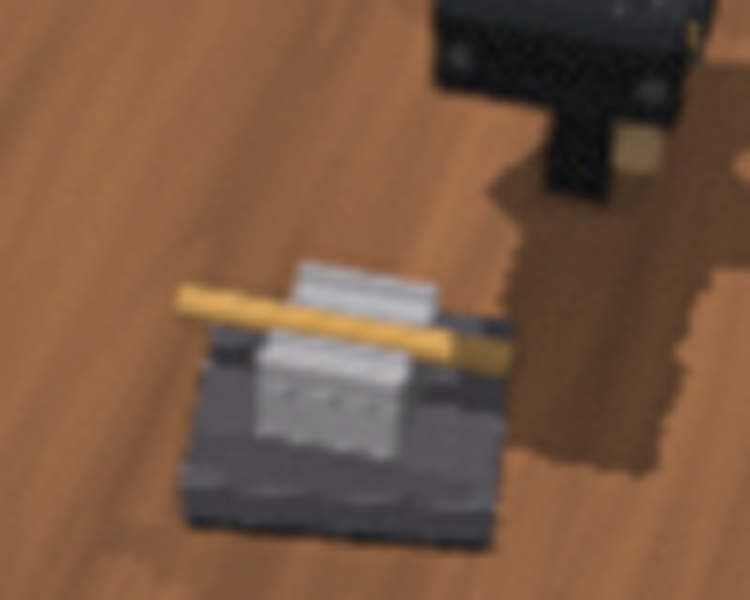

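Measure: tube end points, block corners, tube-top height from depth.

```bash
python3 - <<'E'
from h import *
C=cal('wrist'); d_=np.load('pics/w10.npz'); im,dp=d_['im'],d_['dp']; P=cloud(C,dp)
f=lambda L:[(150+x/3.33-.4,y/3.33-.4) for x,y in L]
W=onplane(C,f([(228,196),(488,194),(482,423),(236,425)]),.058); print('block',W.mean(0).round(4),W.round(4).tolist())
T=onplane(C,f([(339,11),(341,568)]),.0572); print('tube ends',T.round(4),'mid',T.mean(0).round(4),'len',np.linalg.norm(T[0]-T[1]))
hsv=cv2.cvtColor(im,cv2.COLOR_RGB2HSV)
for r in (10,30,50,70,90,110,130,150,165):
    z=P[r,244:260]; m=(hsv[r,:,1]>100)&(hsv[r,:,0]>19)&(hsv[r,:,0]<34); m[:235]=0;m[270:]=0; u=np.where(m)[0]; uc=(u.min()+u.max())/2
    print(r,'top z',np.median(P[r,int(uc)-2:int(uc)+3,2]).round(4),onplane(C,[(uc,r)],.0572).round(4))
print('ridge z',np.median(P[75:120,222:225,2]).round(4),'plate',np.median(P[70:110,200:212,2]).round(4))
s=np.load('pics/s12.npz'); PS=cloud(cal('side'),s['dp'])
E
```

```text
block [ 0.5914 -0.0293  0.058 ] [[0.6167, -0.0001, 0.058], [0.6166, -0.0584, 0.058], [0.5662, -0.0586, 0.058], [0.5662, 0.0, 0.058]]
tube ends [[ 0.6533 -0.0253  0.0572]
 [ 0.5311 -0.0247  0.0572]] mid [ 0.5922 -0.025   0.0572] len 0.12220154188151776
10 top z 0.0632 [[ 0.6488 -0.025   0.0572]]
30 top z 0.0629 [[ 0.6358 -0.0249  0.0572]]
50 top z 0.0627 [[ 0.6224 -0.0247  0.0572]]
70 top z 0.0627 [[ 0.6085 -0.0246  0.0572]]
90 top z 0.0623 [[ 0.5941 -0.0249  0.0572]]
110 top z 0.0623 [[ 0.5792 -0.0247  0.0572]]
130 top z 0.0622 [[ 0.5638 -0.0246  0.0572]]Traceback (most recent call last):
  File "<stdin>", line 8, in <module>
    return umr_minimum(a, axis, None, out, keepdims, initial, where)
ValueError: zero-size array to reduction operation minimum which has no identity
```

```bash
python3 -m handwheel '[{"hand":0,"dx":-1,"dy":0,"dz":2,"wx":0,"wy":0,"wz":0},{"hand":0,"dx":0,"dy":0,"dz":0,"wx":0,"wy":0,"wz":0},{"hand":0,"dx":0,"dy":0,"dz":0,"wx":0,"wy":0,"wz":0}]'; python3 -c "
from rig import hand_in
print(hand_in())"
```

```text
time_s: 22.5
position: [0.4987, -0.0241, 0.1686]
tcp_rot: [[1.0, -0.008, 0.006], [-0.008, -1.0, 0.003], [0.006, -0.003, -1.0]]
force: [-0.7, -0.9, -0.7]
opening: 0.501
the job is handed in; nothing more can be done
None
```

I turned the swage block over in two quarter turns, setting it down by hand each time. It now stands flat near the middle of the plate with its grooves up. The 12 mm tube from the right-hand rest is bedded in the medium groove. I handed the job in at about 22.5 s; the system gives no verdict.

These are the last camera checks, taken after the tube was released:
- **Block position:** its centre is about 3–5 mm from the plate centre, and it is level to within what the depth image can resolve.
- **Tube sideways and along the block:** the tube axis is about 0.5 mm sideways from the groove line. Its middle is about 1 mm from the block's middle, and it is parallel within about 0.01 rad.
- **Tube height:** the tube top reads 62–63 mm, against about 63 mm expected when fully seated.

- **Disagreement:** the block's x position differed by about 2–3 mm between wrist views. That matches the camera calibration error and is well inside the 30 mm allowance.
- **Not measured:** I did not measure the spare tubes, file, mallet or jar again at the end. The arm was never knowingly near them, and no unexpected contact forces showed.

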